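# Load the tape feeder and hold its feed dial at the third click

## Robot

A 7-joint arm with a two-finger parallel gripper is mounted at the origin on the work surface. World frame = base frame: x ahead of the robot, y to its left, z up, the work surface at z = 0. Lengths are in m, angles in rad, forces in N, time in s.
With the tool pointing down it reaches from about 0.4 to 0.85 m from the base axis. Payload 10.4 kg.
Tool frame: the origin (TCP) lies at the very end of the fingers, on their centre line; the grasp point (between the pads) lies 19 mm behind it; y points along the fingers, z is the direction in which the jaws open and shut, and the axes are right-handed (so a half turn about y gives the same grasp; the last joint's range is limited). The gripper opens to 87 mm and grips with 3 to 60 N. Pads are 19 mm wide; open, the fingers measure 117 mm over their backs; the gripper's body (75 mm by 190 mm) begins 51 mm behind the grasp point.
Start: joints at [1.131, 0.332, -0.065, 1.46, 0.022, 1.35, -0.088], TCP at [0.253, -0.572, 0.223] pointing down, gripper open.
Joint ranges: [-2.6, 2.6], [-0.5, 2.12], [-1.47, 1.34], [0.16, 2.42], [-1.27, 4.41], [0.06, 2.06], [-2.6, 2.6]. Speed limits (rad/s): [2.22, 2.22, 2.79, 2.79, 3.14, 3.14, 3.14].

## Interface

Orientations are given as a unit quaternion [x, y, z, w].
In Python, from cell import manip gives the robot as it stands.
- The arm moves only by the shell command python3 -m pendant 'ROWS'. ROWS is JSON, a list of rows, each a list of 3 entries, a list of its own where there are three numbers: the shift along the tool's x, y, z in mm, then the turn about the tool's y in rad, then the opening in per cent of the stroke, from 0 (shut) to 100 (fully open). A call has 1 to 10 rows; each row is the pose to reach, as a shift and turn from the pose commanded when the call began, along the tool's axes at that moment; what a row does not reach only later rows make up. A row lasts 1/8 s, in which the tool goes at most 62.5 mm and 10.7 degrees, less where a joint would pass 70% of its speed; a pose out of reach is approached as far as the arm can. A call with a gripper value outside its range is refused whole. The fingers move at their own pace and stop on an object; the grip force is fixed at half the most. Time passes only in rows, so rows that repeat a pose let the fingers close. It gives the time, the measured TCP pose, the force and the opening at its end, in the units of the state.
- manip.observe(): the state, without advancing time (a new reading comes with each control period).
- manip.grab_frame(name): name is "scene" or "top"; returns the picture (400x640x3 uint8, red, green, blue); there is no depth.
- manip.calibration(name): a dict with "camera_matrix" (3x3 intrinsics, pixels), "T" (4x4, takes a point from camera to world coordinates). Camera axes: x right, y down, z forward; pixel columns grow to the right and rows downward; lengths in m; the calibration is good to about 2 mm. A picture is of the moment at which its call begins. calibration takes no time and is no camera call.
- manip.job_done(): hands the job in, once; it reports no verdict.
The state is a dict: "time": time; "joint_pos": joint angles; "joint_vel": joint speeds; "joint_torque": joint torques, N m; "tool_pos": TCP position; "eef_rot": TCP orientation; "force": force on the tool from outside, world axes, zero at the start; "wrist_torque": the same for the moment, N m; "grip_width": finger opening in m.
Only numpy, scipy, OpenCV 4.12 (cv2) and the standard library are available. Lean on these libraries where they do the work, as an engineer would, in place of code of your own. Each camera call takes 0.05 s, during which the arm holds its last target.

## Task

Put the full tape roll over the feeder's upright spindle, lowering it all the way down onto the seat plate before letting it go. Then turn the spring-return feed dial clockwise past the first and second clicks to the third (the three-dot mark, its last position) and finish while still holding it there with the gripper; it springs back if let go. Leave the empty core, the tub and the bottle standing where they are.

Things in the scene. Friction and masses are not known exactly. Their poses are not given: they have to be found in the camera images.
- tape_roll: Full roll of brown box tape standing on end on the bench: a thick ring, outside diameter 56 mm, bore 27 mm, 48 mm high, about 60 to 130 g. Origin: centre of its underside; z is the roll's axis (up).
- spindle_seat (a point): Centre of the top of the feeder's round seat plate (diameter 68 mm, 6 mm thick), from which the fixed steel spindle rises vertically along the point's z: diameter 22 mm for 45 mm, then a cone down to 10 mm diameter at 56 mm above the seat. It lies 91 mm above the bench. The seated roll's underside is at this point. The point's x and y are the feeder's: y points from the dial to the spindle.
- feeder: Tape feeder: grey box fixed to the bench, 190 mm (its x) by 290 mm (its y), flat top 85 mm above the bench. Origin: centre of its underside; its front with the tape outlet faces its -x. The spindle stands 88 mm from the centre towards +y, the dial's axis 88 mm from the centre towards -y, both midway in x.
- feed_dial (a joint): Angle of the feed dial about its vertical axis, rad: 0 at rest, growing as it is turned clockwise seen from above; clicks at 0.4, 0.8 and 1.2, hard stop at 1.32. A spring always drives it back to 0, from every click: 0.04 N m at rest, 0.08 N m at the third click, with up to 0.03 N m more or less between clicks.
- dial_grip (a point): In the dial's bar grip, on the dial's axis, 119 mm above the bench; it turns with the dial. The dial is a black disc (48 mm diameter, its top 97 mm above the bench) carrying an upright bar 44 mm long along the point's x, 14 mm wide along its y, rising 10 mm above this point. The point's +x is the pointer end (small nose, white line on top).
- dial_face (a point): Where the dial's vertical axis meets the feeder's flat top, 85 mm above the bench; its x and y are the feeder's. The marks lie around it, 32 to 46 mm out: a plain line for rest, 0.6 rad counterclockwise (from above) from the feeder's -x, then one, two and three dots at the clicks, each 0.4 rad further clockwise.
- empty_core: Bystander: thin empty cardboard tube standing on end, outside diameter 35 mm, bore 27 mm, 48 mm high. Origin: centre of its underside.
- tub: Bystander: small closed white plastic tub, diameter 48 mm, 46 mm high. Origin: centre of its underside.
- bottle: Bystander: small white plastic bottle, diameter 52 mm, 85 mm high, standing at the far left. Origin: centre of its underside.
Not all that is in view belongs to the job. What is shaped like the tape_roll but purple is not meant.

How it is judged:
By the outcome, as a careful person would: the job done as asked, in the order asked, and still so for the second after the job is handed in, while the arm keeps its last pose, push and grip.
It also fails if it takes over 61 s, if anything falls off the work surface, if the arm or the gripper's body presses on something with over 40 N, if the wrist force passes 120 N, or if a joint passes its speed limit or range.

## Working session

There is one attempt and no reset: what is moved stays moved. The work goes in short steps, Python scripts to look and compute and a shell command to move; the robot and the scene stay as the last step left them, time stands still between calls to the robot, and variables do not carry over. Pictures are saved under pics/ and viewed, and the job is handed in when it is done.

```bash
ls; mkdir -p pics; python3 - <<'E'
from cell import manip
import cv2,json
s=manip.observe()
for k,v in s.items(): print(k,v)
for n in("scene","top"):
    c=manip.calibration(n); print(n,c)
    cv2.imwrite(f"pics/{n}0.png",manip.grab_frame(n)[:,:,::-1])
E
```

```text
pics
time 0.0
joint_pos [ 1.1313893   0.33286606 -0.06470048  1.46094421  0.02160358  1.34990299
 -0.08846667]
joint_vel [ 1.20868909e-03  5.47529265e-04  1.09593504e-03 -6.43337182e-05
 -3.28345255e-04 -2.14467265e-04 -5.00419212e-04]
joint_torque [-3.08332319e-04 -6.23259830e+01  2.44043703e-02 -3.89907646e+01
 -6.12994074e-02  3.97687883e-02  1.34926063e-04]
tool_pos [ 0.25286216 -0.57113722  0.22175619]
eef_rot [-0.14644665  0.69228968 -0.69131531  0.14619003]
force [-0.57011946 -0.94913073 -0.16121847]
wrist_torque [-0.00951233 -0.04504129 -0.02989919]
grip_width 0.08680558654729775
scene {'camera_matrix': array([[412.76033676,   0.        , 318.06022959],
       [  0.        , 412.76033676, 196.53535724],
       [  0.        ,   0.        ,   1.        ]]), 'T': array([[-0.69578764,  0.44586332, -0.56310342,  1.12339617],
       [ 0.71816803,  0.42020673, -0.55467196,  0.63051539],
       [-0.01068804, -0.79033677, -0.61257943,  0.69236946],
       [ 0.        ,  0.        ,  0.        ,  1.        ]])}
top {'camera_matrix': array([[509.96119377,   0.        , 320.75072798],
       [  0.        , 509.96119377, 194.16627588],
       [  0.        ,   0.        ,   1.        ]]), 'T': array([[-3.36644615e-02, -9.78614784e-01,  2.02928089e-01,
         3.04954587e-01],
       [-9.99433179e-01,  3.29957264e-02, -6.67859304e-03,
         7.92680906e-02],
       [-1.59989820e-04, -2.03037896e-01, -9.79170867e-01,
         1.41094171e+00],
       [ 0.00000000e+00,  0.00000000e+00,  0.00000000e+00,
         1.00000000e+00]])}
```

View pics/scene0.png

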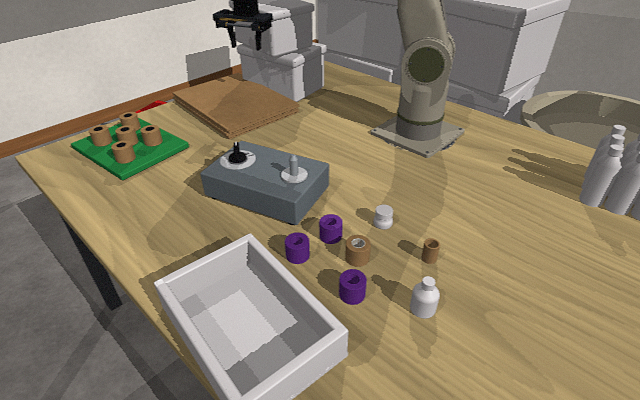

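View pics/top0.png

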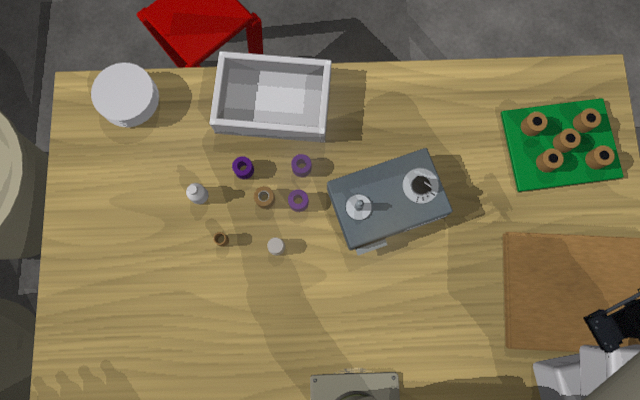

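```bash
python3 - <<'E'
import cv2
a=cv2.imread("pics/top0.png")
cv2.imwrite("pics/t1.png",cv2.resize(a[140:260,180:340],None,fx=5,fy=5,interpolation=cv2.INTER_CUBIC))
cv2.imwrite("pics/t2.png",cv2.resize(a[140:260,315:475],None,fx=5,fy=5,interpolation=cv2.INTER_CUBIC))
b=cv2.imread("pics/scene0.png")
cv2.imwrite("pics/s1.png",cv2.resize(b[130:230,195:335],None,fx=5,fy=5,interpolation=cv2.INTER_CUBIC))
cv2.imwrite("pics/s2.png",cv2.resize(b[195:325,280:450],None,fx=4,fy=4,interpolation=cv2.INTER_CUBIC))
E
```

```text
(no output)
```

View pics/t1.png

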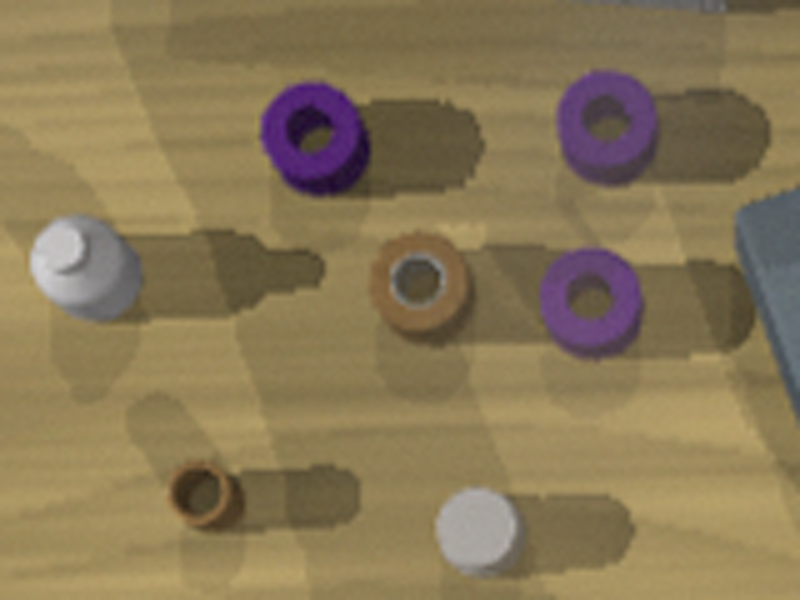

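View pics/t2.png

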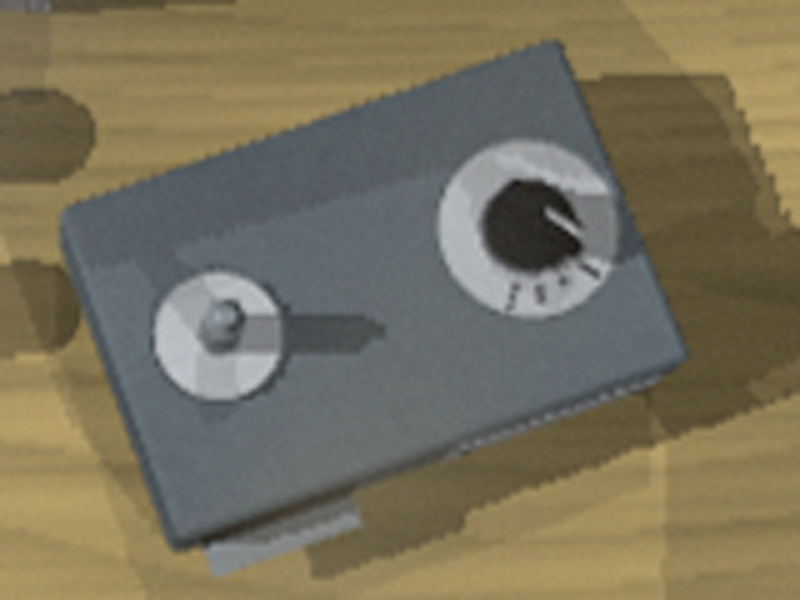

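View pics/s1.png

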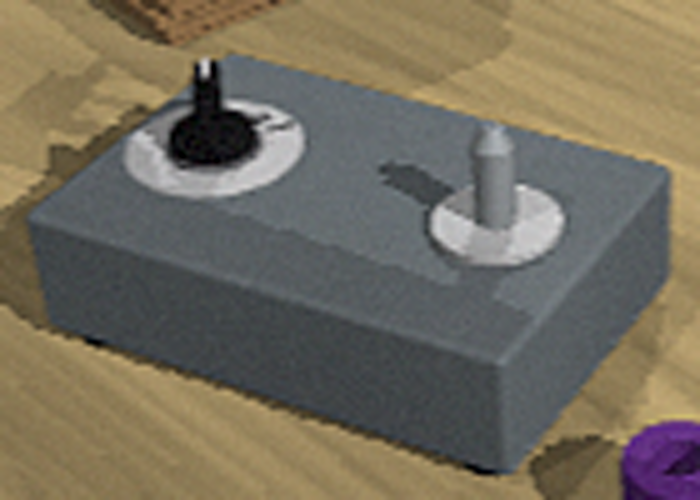

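View pics/s2.png

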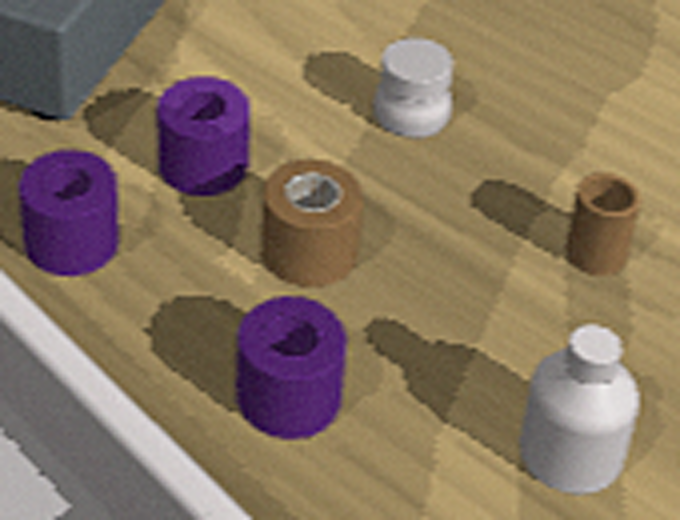

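```bash
cat > h.py <<'E'
import numpy as np, cv2
from cell import manip
CAL={n:manip.calibration(n) for n in("scene","top")}
def proj(n,P):
    c=CAL[n];Ti=np.linalg.inv(c["T"]);P=np.atleast_2d(P)
    q=(Ti[:3,:3]@P.T).T+Ti[:3,3]; q=q@c["camera_matrix"].T
    return q[:,:2]/q[:,2:]
def back(n,uv,z):
    c=CAL[n];uv=np.atleast_2d(uv)
    d=np.c_[uv,np.ones(len(uv))]@np.linalg.inv(c["camera_matrix"]).T@c["T"][:3,:3].T
    o=c["T"][:3,3]
    return o+d*((z-o[2])/d[:,2])[:,None]
E
python3 - <<'E'
from h import *
def cr(x,y,x0,y0,f): return [x0+(x+.5)/f-.5,y0+(y+.5)/f-.5]
t1=lambda x,y:cr(x,y,180,140,5); t2=lambda x,y:cr(x,y,315,140,5)
s1=lambda x,y:cr(x,y,195,130,5); s2=lambda x,y:cr(x,y,280,195,4)
print("roll top",back("top",t1(419,283),.048),"scene",back("scene",s2(313,196),.048))
print("seat top",back("top",t2(219,336),.091),"scene",back("scene",s1(498,224),.091))
print("dialplate top",back("top",t2(530,228),.085),"scene",back("scene",s1(215,147),.085))
C=back("top",[t2(65,213),t2(557,42),t2(686,355),t2(178,548)],.085);print(C,C.mean(0))
C=back("scene",[s1(33,218),s1(235,57),s1(668,175),s1(505,360)],.085);print(C,C.mean(0))
for n,p,z in(("core",(202,496),.048),("tub",(478,531),.046),("bottle",(62,248),.085),("p1",(312,132),.048),("p2",(607,120),.048),("p3",(590,300),.048)):
    print(n,back("top",t1(*p),z))
E
```

```text
roll top [[0.58702658 0.22648562 0.048     ]] scene [[0.59294705 0.22998315 0.048     ]]
seat top [[ 0.54125707 -0.02754768  0.091     ]] scene [[ 0.54608321 -0.02274081  0.091     ]]
dialplate top [[ 0.59517199 -0.19654683  0.085     ]] scene [[ 0.59564534 -0.1959003   0.085     ]]
[[ 0.61172447  0.05086049  0.085     ]
 [ 0.69766735 -0.21872423  0.085     ]
 [ 0.5238576  -0.27375216  0.085     ]
 [ 0.4312776  -0.00130513  0.085     ]] [ 0.56613176 -0.11073026  0.085     ]
[[ 0.70263594 -0.21005444  0.085     ]
 [ 0.528142   -0.26590383  0.085     ]
 [ 0.4466699   0.00349714  0.085     ]
 [ 0.61560193  0.05548375  0.085     ]] [ 0.57326244 -0.10424434  0.085     ]
core [[0.47438338 0.34403738 0.048     ]]
tub [[0.45084033 0.19659591 0.046     ]]
bottle [[0.60478169 0.41216514 0.085     ]]
p1 [[0.67412622 0.28461982 0.048     ]]
p2 [[0.67548577 0.12162466 0.048     ]]
p3 [[0.57443691 0.13349577 0.048     ]]
```

```bash
cat > fit.py <<'E'
from h import *
from scipy.optimize import least_squares, minimize
def circ(n,mask,z,R):
    cs,_=cv2.findContours(mask.astype(np.uint8),cv2.RETR_EXTERNAL,cv2.CHAIN_APPROX_NONE)
    c=max(cs,key=cv2.contourArea); c=cv2.convexHull(c).reshape(-1,2).astype(float) if False else c.reshape(-1,2).astype(float)
    P=back(n,c,z)[:,:2]
    f=lambda p:np.hypot(*(P-p[:2]).T)-p[2]
    r=least_squares(f,[*P.mean(0),R],loss="soft_l1",f_scale=.0008)
    return r.x,len(P),np.median(abs(r.fun))
def cyl(n,mask,z0,R,H,x0):
    a=np.linspace(0,2*np.pi,60,endpoint=False)
    S=4;h,w=mask.shape
    def sil(p):
        ring=np.c_[p[0]+R*np.cos(a),p[1]+R*np.sin(a)]
        pts=np.r_[proj(n,np.c_[ring,a*0+z0]),proj(n,np.c_[ring,a*0+z0+H])]
        return pts
    ys,xs=np.where(mask);b=(xs.min()-4,ys.min()-4,xs.max()+5,ys.max()+5)
    M=mask[b[1]:b[3],b[0]:b[2]].astype(float)
    def cost(p):
        pts=(sil(p)-[b[0],b[1]]+.5)*S
        im=np.zeros((M.shape[0]*S,M.shape[1]*S),np.uint8)
        cv2.fillConvexPoly(im,cv2.convexHull(np.round((pts-.5)*16).astype(np.int32)),255,cv2.LINE_AA,4)
        return abs(cv2.resize(im,M.shape[::-1],interpolation=cv2.INTER_AREA)/255.-M).sum()
    r=minimize(cost,x0,method="Nelder-Mead",options=dict(initial_simplex=np.array([x0,[x0[0]+.01,x0[1]],[x0[0],x0[1]+.01]]),xatol=1e-5,fatol=.01))
    return r.x,r.fun,M.sum()
def blob(m,seed,win):
    y,x=seed[1],seed[0];mm=np.zeros(m.shape,np.uint8);mm[y-win:y+win,x-win:x+win]=m[y-win:y+win,x-win:x+win]
    k,l,st,ce=cv2.connectedComponentsWithStats(mm)
    i=1+np.argmax(st[1:,4]);return l==i
E
python3 - <<'E'
from fit import *
T=cv2.imread("pics/top0.png");S=cv2.imread("pics/scene0.png")
for n,im,pts in(("top",T,dict(roll=(256,197),rollwood=(250,205),brown=(256,197),seat=(350,212),box=(380,190),plate=(408,190))),("scene",S,dict(brown=(350,252),brown2=(348,248),wood=(375,250),seat=(288,178),box=(260,190),plate=(224,160)))):
    hsv=cv2.cvtColor(im,cv2.COLOR_BGR2HSV)
    for k,(x,y) in pts.items(): print(n,k,im[y,x],hsv[y,x])
np.set_printoptions(precision=4,suppress=True)
vis=[]
for n,im,seedr,seeds,seedp in(("top",T,(264,197),(358,207),(421,186)),("scene",S,(357,250),(294,173),(238,158))):
    h=cv2.cvtColor(im,cv2.COLOR_BGR2HSV).astype(int)
    b,g,r=[im[:,:,i].astype(int) for i in range(3)]
    mb=((r/(g+1.)>1.27)&(r>50))
    m=blob(mb.astype(np.uint8),seedr,22); cs,_=cv2.findContours(m.astype(np.uint8),0,1); m2=np.zeros(m.shape,np.uint8);cv2.drawContours(m2,cs,-1,1,-1)
    cv2.imwrite(f"pics/m_{n}.png",cv2.resize(im*(1-m2[:,:,None]//1),None,fx=1,fy=1))
    print(n,"roll",cyl(n,m2,0,.028,.048,[.588,.228]))
    w=((h[:,:,1]<22)&(h[:,:,2]>135)).astype(np.uint8)
    for nm,sd,z,R,win in(("seat",seeds,.091,.034,24),("plate",seedp,.085,.046,30)):
        mm=blob(w,sd,win); print(n,nm,mm.sum(),circ(n,mm,z,R))
        im[mm]=(0,0,255)
    im[m2>0]=(0,255,0)
    cv2.imwrite(f"pics/m_{n}.png",im)
E
python3 -c "
import cv2,numpy as np
a=cv2.imread('pics/m_top.png')[150:250,240:460];b=cv2.imread('pics/m_scene.png')[140:290,180:400]
cv2.imwrite('pics/mm.png',np.vstack([cv2.resize(a,None,fx=2.4,fy=2.4,interpolation=0),cv2.resize(b,None,fx=2.4,fy=2.4,interpolation=0)]))"
```

```text
top roll [ 63 100 129] [ 17 130 129]
top rollwood [ 80 122 140] [ 21 109 140]
top brown [ 63 100 129] [ 17 130 129]
top seat [190 186 183] [107   9 190]
top box [107 103  93] [ 99  33 107]
top plate [183 182 180] [100   4 183]
scene brown [41 65 82] [ 18 128  82]
scene brown2 [47 69 95] [ 14 129  95]
scene wood [ 75 113 128] [ 22 106 128]
scene seat [181 180 179] [105   3 181]
scene box [95 91 87] [105  21  95]
scene plate [160 158 158] [120   3 160]
top roll (array([0.548, 0.248]), np.float64(16.0), np.float64(16.0))
top seat 391 (array([ 0.5398, -0.0249,  0.0303]), 107, np.float64(0.0037484334609501242))
top plate 557 (array([ 0.5965, -0.1941,  0.0443]), 165, np.float64(0.003861203677370355))
scene roll (array([0.5901, 0.2268]), np.float64(100.87843137254902), np.float64(636.0))
scene seat 298 (array([ 0.6714, -0.1833,  0.2063]), 111, np.float64(0.005485802270808832))
scene plate 285 (array([ 0.5972, -0.1964,  0.0443]), 116, np.float64(0.003991329233928118))
```

View pics/mm.png

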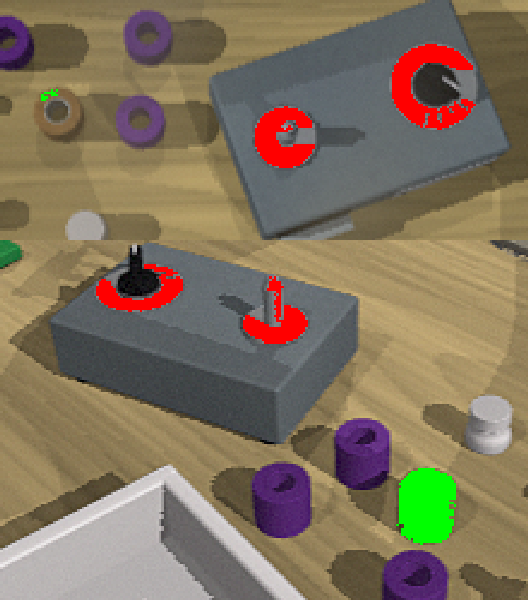

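```bash
cat > circ2.py <<'E'
from fit import *
from scipy.ndimage import map_coordinates, gaussian_filter
def score(n,L,circles,p,d=.0015,m=180):
    a=np.linspace(0,2*np.pi,m,endpoint=False);s=0
    for z,R in circles:
        v=[]
        for rr in(R-d,R+d):
            uv=proj(n,np.c_[p[0]+rr*np.cos(a),p[1]+rr*np.sin(a),a*0+z])
            v.append(np.array([map_coordinates(L[:,:,c],[uv[:,1],uv[:,0]],order=1) for c in range(3)]))
        s+=np.minimum(np.linalg.norm(v[1]-v[0],axis=0),40).mean()
    return s
def find(n,im,circles,x0,span=.008):
    L=im.astype(float)
    g=np.arange(-span,span+1e-9,.0008)
    best=max(((score(n,L,circles,(x0[0]+i,x0[1]+j)),x0[0]+i,x0[1]+j) for i in g for j in g))
    r=minimize(lambda p:-score(n,L,circles,p),best[1:],method="Nelder-Mead",options=dict(initial_simplex=[[best[1],best[2]],[best[1]+.001,best[2]],[best[1],best[2]+.001]],xatol=1e-5))
    return r.x,-r.fun
E
python3 - <<'E'
from circ2 import *
np.set_printoptions(precision=4,suppress=True)
for n in("top","scene"):
    im=cv2.imread(f"pics/{n}0.png")
    print(n,"roll",find(n,im,[(.048,.028)],(.590,.228)),find(n,im,[(.048,.028),(.048,.0135)],(.590,.228)))
    print(n,"seat",find(n,im,[(.091,.034)],(.543,-.025)))
    for R in(.046,.047,.048,.049,.050,.051,.052): print(n,"plate",R,find(n,im,[(.085,R)],(.596,-.195),.005))
E
```

```text
top roll (array([0.5889, 0.2267]), np.float64(27.160804132126824)) (array([0.5886, 0.2274]), np.float64(63.8366308285986))
top seat (array([ 0.543 , -0.0274]), np.float64(40.0))
top plate 0.046 (array([ 0.5955, -0.1957]), np.float64(37.307562513977636))
top plate 0.047 (array([ 0.5948, -0.1962]), np.float64(39.46249993107279))
top plate 0.048 (array([ 0.595 , -0.1958]), np.float64(39.80436141378442))
top plate 0.049 (array([ 0.5961, -0.1952]), np.float64(39.84791342969228))
top plate 0.05 (array([ 0.5955, -0.1955]), np.float64(37.969908017746526))
top plate 0.051 (array([ 0.5952, -0.1988]), np.float64(25.436310464067745))
top plate 0.052 (array([ 0.5918, -0.2005]), np.float64(22.64044861604069))
scene roll (array([0.5908, 0.2287]), np.float64(29.926783357408922)) (array([0.5911, 0.2273]), np.float64(65.86349606222028))
scene seat (array([ 0.5466, -0.0241]), np.float64(33.00611902714555))
scene plate 0.046 (array([ 0.5963, -0.1958]), np.float64(33.16875319314653))
scene plate 0.047 (array([ 0.5954, -0.1965]), np.float64(35.820804940975805))
scene plate 0.048 (array([ 0.5944, -0.1966]), np.float64(37.25356270805948))
scene plate 0.049 (array([ 0.595 , -0.1963]), np.float64(37.52067708528985))
scene plate 0.05 (array([ 0.5956, -0.1958]), np.float64(37.34934145066161))
scene plate 0.051 (array([ 0.5955, -0.1965]), np.float64(33.15563587766224))
scene plate 0.052 (array([ 0.5971, -0.1984]), np.float64(26.4949794983138))
```

```bash
sed -i 's/,40)/,110)/' circ2.py; python3 - <<'E'
from circ2 import *
np.set_printoptions(precision=4,suppress=True)
def fs(n,L,p):
    c,s=np.cos(p[2]),np.sin(p[2]); ey=np.array([-s,c])
    a=score(n,L,[(.091,.034)],p[:2]+.088*ey)
    b=score(n,L,[(.085,.0485)],p[:2]-.088*ey)
    return a+b
for n in("top","scene"):
    im=cv2.imread(f"pics/{n}0.png")
    print(n,"seat",find(n,im,[(.091,.034)],(.543,-.025)))
    L=im.astype(float)
    best=None
    for y0 in np.arange(.27,.34,.01):
      x0=[.57,-.1105,y0]
      r=minimize(lambda p:-fs(n,L,p),x0,method="Nelder-Mead",options=dict(initial_simplex=[x0,[.573,-.1105,y0],[.57,-.1075,y0],[.57,-.1105,y0+.02]],xatol=1e-5))
      if best is None or r.fun<best.fun:best=r
    p=best.x;ey=np.array([-np.sin(p[2]),np.cos(p[2])])
    print(n,p,best.fun,"spindle",p[:2]+.088*ey,"dial",p[:2]-.088*ey)
    # spindle tip circle & dial bar check
    q=p[:2]+.088*ey
    print("tip", find(n,im,[(.147,.005),(.136,.011)],q,.005), "core",find(n,im,[(.048,.0175)],(.474,.344)))
E
```

```text
top seat (array([ 0.5414, -0.0271]), np.float64(93.0951991150611))
top [ 0.5685 -0.1114  0.3104] -161.12853969616089 spindle [ 0.5416 -0.0277] dial [ 0.5953 -0.1952]
tip (array([ 0.5417, -0.0266]), np.float64(101.9934293407803)) core (array([0.4717, 0.3388]), np.float64(40.247325852120895))
scene seat (array([ 0.5443, -0.0257]), np.float64(67.24565119500741))
scene [ 0.5699 -0.1112  0.2957] -130.6604909868032 spindle [ 0.5443 -0.0271] dial [ 0.5955 -0.1954]
tip (array([ 0.5432, -0.0278]), np.float64(65.58054263454962)) core (array([0.4806, 0.3453]), np.float64(49.66342354164819))
```

```bash
cat > st.py <<'E'
from h import *
from scipy.spatial.transform import Rotation as Ro
import sys
def st(*tg):
    s=manip.observe();R=Ro.from_quat(s["eef_rot"]).as_matrix();p=s["tool_pos"]
    np.set_printoptions(precision=4,suppress=True)
    print("t",round(s["time"],2),"p",p,"F",s["force"],"M",s["wrist_torque"],"w",round(s["grip_width"],4));print("q",s["joint_pos"])
    print("x",R[:,0],"y",R[:,1],"z",R[:,2],"zyaw deg",np.degrees(np.arctan2(R[1,2],R[0,2])))
    for t in tg: print("to",t,"mm:",R.T@(np.array(t)-p)*1000)
if __name__=="__main__":
    st(*[eval(a) for a in sys.argv[1:]])
E
python3 st.py "(.5895,.2272,.2217)" "(.5425,-.027,.2217)" "(.5954,-.1953,.2217)"
```

```text
t 0.1 p [ 0.2529 -0.5712  0.2218] F [ 0.4421 -0.2619  0.1808] M [ 0.0263 -0.0094  0.0148] w 0.0872
q [ 1.1314  0.3328 -0.0647  1.4609  0.0216  1.3499 -0.0885]
x [-0.9144 -0.4049  0.0001] y [-0.0006  0.0012 -1.    ] z [ 0.4049 -0.9144 -0.0013] zyaw deg -66.1178582246514
to (0.5895, 0.2272, 0.2217) mm: [-631.0375    0.8564 -593.7294]
to (0.5425, -0.027, 0.2217) mm: [-485.1471    0.5865 -380.3224]
to (0.5954, -0.1953, 0.2217) mm: [-465.3804    0.3579 -205.0155]
```

```bash
python3 -m pendant '[[[-60,0,-56],-0.1,100],[[-120,0,-113],-0.2,100],[[-180,0,-169],-0.3,100],[[-240,0,-226],-0.4,100],[[-300,0,-282],-0.489,100],[[-360,0,-339],-0.489,100],[[-420,0,-395],-0.489,100],[[-480,0,-452],-0.489,100],[[-540,0,-508],-0.489,100],[[-580,0,-545],-0.489,100]]'; python3 st.py "(.5895,.2272,.2217)"
```

```text
time: 1.35
tool_pos: [0.4963, 0.0061, 0.2226]
eef_rot: [0.309, -0.636, 0.636, -0.309]
force: [0.6, -0.9, -0.5]
grip_width: 0.0869
t 1.35 p [0.4963 0.0061 0.2226] F [ 0.6148 -0.9254 -0.5269] M [-0.1012 -0.0838 -0.0172] w 0.0869
q [ 0.5309  0.0947 -0.6659  1.7631  0.0611  1.3042 -0.8145]
x [-0.6175 -0.7866  0.0002] y [ 0.0003 -0.0004 -1.    ] z [ 0.7866 -0.6175  0.0005] zyaw deg -38.13415569983625
to (0.5895, 0.2272, 0.2217) mm: [-231.4827    0.7856  -63.253 ]
```

```bash
python3 -m pendant '[[[-58,0,-16],0,100],[[-116,0,-32],0,100],[[-174,0,-48],0,100],[[-231,0,-63],0,100],[[-231,0,-63],0,100],[[-231,0,-63],0,100]]'; python3 st.py "(.5895,.2272,.2217)"
```

```text
time: 2.1
tool_pos: [0.5888, 0.2247, 0.2219]
eef_rot: [0.31, -0.636, 0.636, -0.309]
force: [1.6, -0.2, -0.6]
grip_width: 0.0871
t 2.1 p [0.5888 0.2247 0.2219] F [ 1.603  -0.1954 -0.6289] M [-0.0203 -0.0252 -0.0012] w 0.0871
q [ 0.1181  0.4444 -0.7556  1.4144  0.3035  1.4027 -1.3042]
x [-0.6168 -0.7871  0.0011] y [-0.001  -0.0006 -1.    ] z [ 0.7871 -0.6168 -0.0005] zyaw deg -38.08598328735987
to (0.5895, 0.2272, 0.2217) mm: [-2.4165  0.1747 -0.975 ]
```

```bash
python3 -m pendant '[[[-2.4,50,-1],0,100],[[-2.4,100,-1],0,100],[[-2.4,150,-1],0,100],[[-2.4,155,-1],0,100],[[-2.4,155,-1],0,100]]'; python3 st.py "(.5895,.2272,.009)"; python3 - <<'E'
from h import *
out=[]
for n,b in(("top",(140,270,200,340)),("scene",(160,310,270,440))):
    im=manip.grab_frame(n)[:,:,::-1]; cv2.imwrite(f"pics/{n}1.png",im)
    out.append(cv2.resize(im[b[0]:b[1],b[2]:b[3]],(400,400),interpolation=cv2.INTER_CUBIC))
cv2.imwrite("pics/v1.png",np.hstack(out))
E
```

```text
time: 2.72
tool_pos: [0.5906, 0.2268, 0.0693]
eef_rot: [0.308, -0.636, 0.636, -0.31]
force: [-0.8, 0.0, 0.7]
grip_width: 0.0869
t 2.73 p [0.5906 0.2268 0.0693] F [-0.7775  0.0351  0.6916] M [-0.0135 -0.0774  0.0204] w 0.0869
q [ 0.0887  0.5738 -0.7064  1.5784  0.3997  1.1367 -1.3747]
x [-0.6181 -0.7861 -0.0011] y [ 0.0017  0.0001 -1.    ] z [ 0.7861 -0.6181  0.0012] zyaw deg -38.17769950938501
to (0.5895, 0.2272, 0.009) mm: [ 0.4342 60.3135 -1.1405]
```

View pics/v1.png

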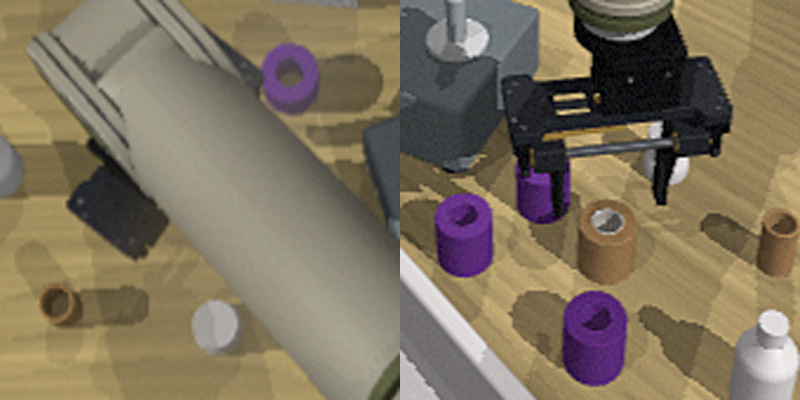

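The gripper straddles the brown roll (fingers at crop (560,205) and (662,195), with the roll at (607,240)), clear of the purple rolls. Next: descend and grip.

```bash
python3 -m pendant '[[[0,30,-1],0,100],[[0,59,-1],0,100],[[0,60,-1],0,100],[[0,60,-1],0,100],[[0,60,-1],0,50],[[0,60,-1],0,50],[[0,60,-1],0,50],[[0,60,-1],0,50]]'; python3 st.py;  python3 -m pendant '[[[0,0,0],0,50],[[0,0,0],0,50]]'
```

```text
time: 3.82
tool_pos: [0.5891, 0.228, 0.0078]
eef_rot: [0.309, -0.636, 0.636, -0.309]
force: [-1.4, -1.0, 2.3]
grip_width: 0.0558
t 3.83 p [0.5891 0.228  0.0078] F [-1.448  -0.9927  2.3281] M [-0.203   0.0801 -0.0227] w 0.0558
q [ 0.0634  0.6444 -0.6737  1.6183  0.4502  1.0389 -1.4099]
x [-0.6172 -0.7868 -0.0002] y [ 0.0004 -0.0001 -1.    ] z [ 0.7868 -0.6172  0.0004] zyaw deg -38.11017893177507
time: 4.08
tool_pos: [0.589, 0.228, 0.0077]
eef_rot: [0.309, -0.636, 0.636, -0.309]
force: [-0.4, -1.4, 3.0]
grip_width: 0.0559
```

```bash
python3 -m pendant '[[[0,-20,0],0,30],[[0,-60,0],0,30],[[0,-110,0],0,30],[[0,-150,0],0,30],[[0,-172,0],0,30],[[0,-177,0],0,30],[[0,-177,0],0,30],[[0,-177,0],0,30]]'; python3 st.py "(.5425,-.027,.185)"; python3 - <<'E'
from h import *
im=manip.grab_frame("scene")[:,:,::-1]; cv2.imwrite("pics/scene2.png",im)
cv2.imwrite("pics/v2.png",cv2.resize(im[100:310,190:470],(800,600),interpolation=cv2.INTER_CUBIC))
E
```

```text
time: 5.08
tool_pos: [0.5883, 0.2278, 0.1833]
eef_rot: [-0.31, 0.636, -0.636, 0.309]
force: [-0.8, -0.5, -1.7]
grip_width: 0.0557
t 5.08 p [0.5883 0.2278 0.1833] F [-0.8008 -0.4763 -1.698 ] M [-0.0356  0.0409 -0.0284] w 0.0557
q [ 0.1126  0.4713 -0.7498  1.4641  0.3235  1.3348 -1.3237]
x [-0.6169 -0.787   0.0016] y [-0.0017 -0.0007 -1.    ] z [ 0.787  -0.6169 -0.0009] zyaw deg -38.09263466699104
to (0.5425, -0.027, 0.185) mm: [228.8186  -1.4141 121.1566]
```

View pics/v2.png

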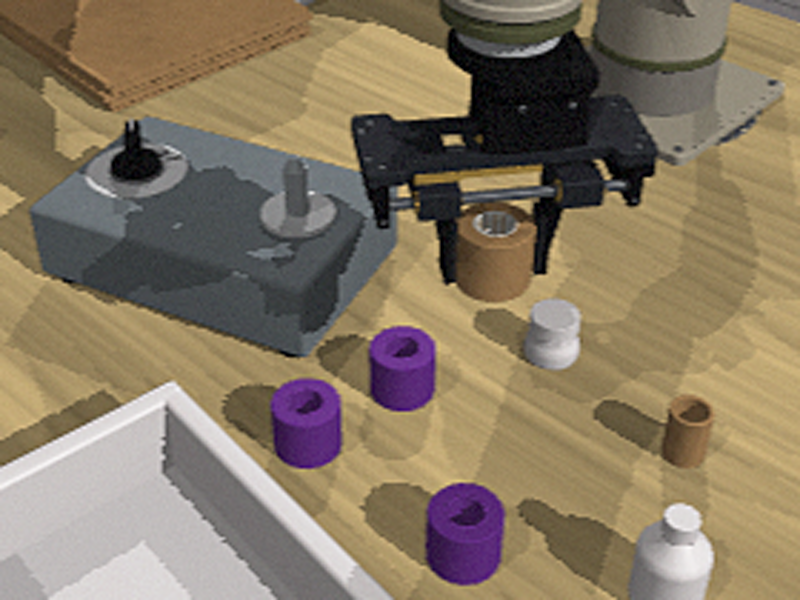

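```bash
python3 -m pendant '[[[25,-2,13],0,30],[[75,-2,40],0,30],[[125,-2,66],0,30],[[175,-2,93],0,30],[[210,-2,111],0,30],[[229,-2,121],0,30],[[229,-2,121],0,30],[[229,-2,121],0,30]]'; python3 st.py "(.5425,-.027,.185)"; python3 - <<'E'
from circ2 import *
np.set_printoptions(precision=4,suppress=True)
im=np.ascontiguousarray(manip.grab_frame("scene")[:,:,::-1]); cv2.imwrite("pics/scene3.png",im)
cv2.imwrite("pics/v3.png",cv2.resize(im[90:230,195:385],(800,590),interpolation=cv2.INTER_CUBIC))
s=manip.observe();p=s["tool_pos"];z=p[2]-.0077
print("roll",find("scene",im,[(z+.048,.028),(z+.048,.0135)],p[:2],.006),find("scene",im,[(z+.048,.0135)],p[:2],.006),find("scene",im,[(z,.028)],p[:2],.006))
print("seat",find("scene",im,[(.091,.034)],(.543,-.026),.006))
E
```

```text
time: 6.12
tool_pos: [0.5427, -0.0255, 0.1863]
eef_rot: [-0.31, 0.636, -0.635, 0.31]
force: [-0.6, 0.5, -1.0]
grip_width: 0.0558
t 6.12 p [ 0.5427 -0.0255  0.1863] F [-0.569   0.49   -1.0169] M [ 0.0173 -0.048   0.0044] w 0.0558
q [ 0.5774  0.248  -0.7043  1.6981  0.1671  1.2573 -0.8275]
x [-0.6162 -0.7876 -0.0003] y [-0.0003  0.0007 -1.    ] z [ 0.7876 -0.6162 -0.0007] zyaw deg -38.03693418292504
to (0.5425, -0.027, 0.185) mm: [1.3156 1.2624 0.7332]
roll (array([ 0.5433, -0.0271]), np.float64(92.55957050845556)) (array([ 0.5434, -0.0274]), np.float64(53.09516619177401)) (array([ 0.5419, -0.0259]), np.float64(36.918898362957854))
seat (array([ 0.5442, -0.0256]), np.float64(68.86547695520512))
```

View pics/v3.png

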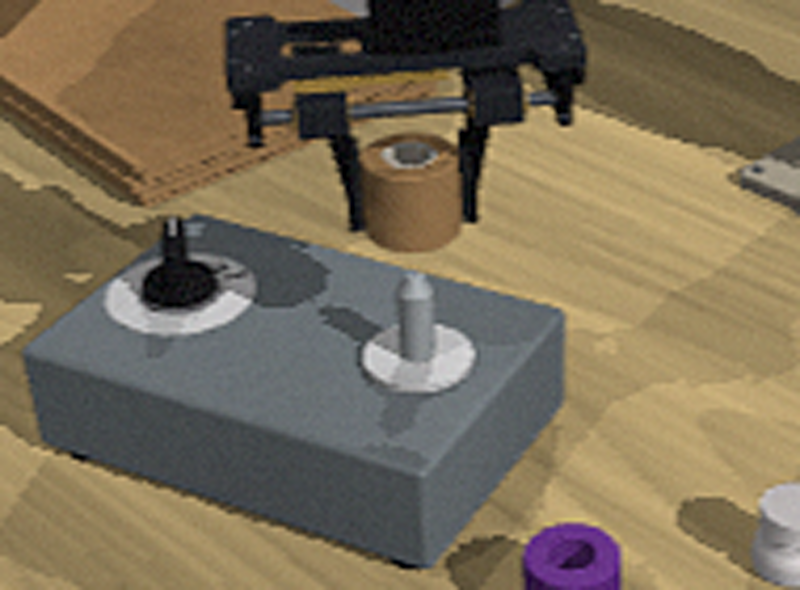

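The roll is held square, about 1 mm from being centred over the spindle. I'll descend onto the cone and check the force.

```bash
python3 -m pendant '[[[0,15,0],0,30],[[0,30,0],0,30],[[0,40,0],0,30],[[0,50,0],0,30],[[0,50,0],0,30]]'; python3 st.py "(.5425,-.027,.0987)"; python3 - <<'E'
from h import *
im=manip.grab_frame("scene")[:,:,::-1]; cv2.imwrite("pics/scene4.png",im)
cv2.imwrite("pics/v4.png",cv2.resize(im[100:230,195:385],(800,547),interpolation=cv2.INTER_CUBIC))
E
```

```text
time: 6.8
tool_pos: [0.5423, -0.0267, 0.1357]
eef_rot: [-0.31, 0.636, -0.636, 0.309]
force: [-0.5, -0.5, -0.4]
grip_width: 0.0559
t 6.8 p [ 0.5423 -0.0267  0.1357] F [-0.4502 -0.4907 -0.3656] M [-0.0193 -0.0236  0.0215] w 0.0559
q [ 0.5643  0.2961 -0.6936  1.7582  0.2043  1.162  -0.8548]
x [-0.617  -0.7869  0.0006] y [-0.0014  0.0002 -1.    ] z [ 0.7869 -0.617  -0.0012] zyaw deg -38.09930119623598
to (0.5425, -0.027, 0.0987) mm: [ 0.065  36.9554  0.3502]
```

View pics/v4.png

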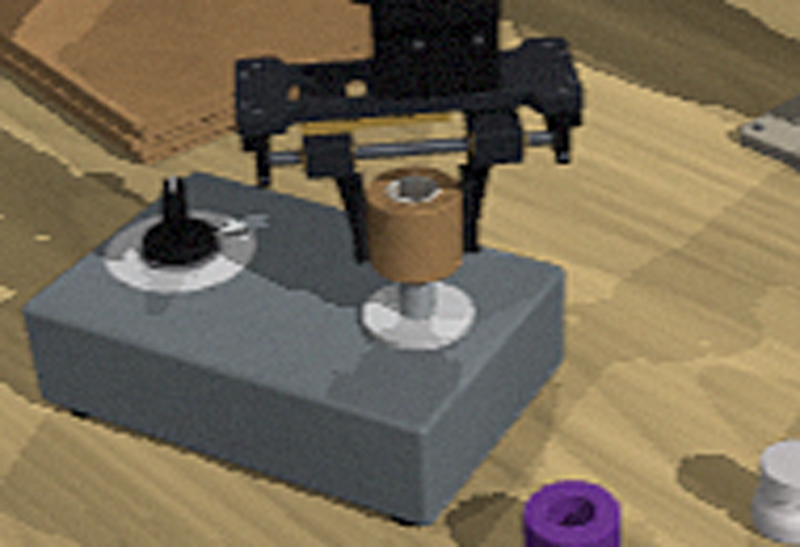

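```bash
python3 -m pendant '[[[0,12,0],0,30],[[0,22,0],0,30],[[0,30,0],0,30],[[0,34,0],0,30],[[0,34,0],0,30]]'; python3 st.py;  python3 -m pendant '[[[0,1,0],0,30],[[0,2,0],0,30],[[0,2,0],0,30],[[0,2,0],0,30]]'; python3 st.py
```

```text
time: 7.48
tool_pos: [0.5427, -0.0267, 0.1023]
eef_rot: [-0.31, 0.636, -0.636, 0.309]
force: [-0.1, 0.1, -0.6]
grip_width: 0.0557
t 7.47 p [ 0.5427 -0.0267  0.1023] F [-0.1374  0.1305 -0.6166] M [ 0.023  -0.0344  0.0044] w 0.0557
q [ 0.5516  0.334  -0.6835  1.7918  0.2345  1.0987 -0.8775]
x [-0.617  -0.7869  0.0002] y [-0.0003  0.0001 -1.    ] z [ 0.7869 -0.617  -0.0003] zyaw deg -38.1003742957468
time: 7.98
tool_pos: [0.5428, -0.0268, 0.1006]
eef_rot: [0.309, -0.636, 0.636, -0.309]
force: [0.0, -0.2, -0.8]
grip_width: 0.0555
t 7.97 p [ 0.5428 -0.0268  0.1006] F [ 0.023  -0.1779 -0.7644] M [-0.0204 -0.029   0.0173] w 0.0555
q [ 0.5508  0.3359 -0.6829  1.7934  0.2363  1.0951 -0.8789]
x [-0.6171 -0.7869  0.    ] y [ 0.0001 -0.0001 -1.    ] z [ 0.7869 -0.6171  0.0002] zyaw deg -38.10279080211914
```

```bash
python3 -m pendant '[[[0,1,0],0,30],[[0,1,0],0,30],[[0,1,0],0,30]]'; python3 -m pendant '[[[0,1,0],0,30],[[0,1,0],0,30],[[0,1,0],0,30]]'; python3 -m pendant '[[[0,1,0],0,30],[[0,1,0],0,30],[[0,1,0],0,30]]'
```

```text
time: 8.35
tool_pos: [0.5428, -0.0268, 0.0995]
eef_rot: [0.309, -0.636, 0.636, -0.309]
force: [-0.7, -0.8, -1.1]
grip_width: 0.0558
time: 8.72
tool_pos: [0.5428, -0.0267, 0.0987]
eef_rot: [0.309, -0.636, 0.636, -0.309]
force: [0.0, 0.7, 1.7]
grip_width: 0.0556
time: 9.1
tool_pos: [0.5429, -0.0267, 0.0986]
eef_rot: [0.309, -0.636, 0.636, -0.309]
force: [-5.5, -1.0, 12.4]
grip_width: 0.0557
```

Contact came at exactly the expected height (12 N upwards), so the roll is seated. Next: release, then retreat.

```bash
python3 -m pendant '[[[0,-0.5,0],0,30],[[0,-0.5,0],0,100],[[0,-0.5,0],0,100],[[0,-0.5,0],0,100],[[0,-0.5,0],0,100]]'; python3 -m pendant '[[[0,-15,0],0,100],[[0,-50,0],0,100],[[0,-90,0],0,100],[[0,-112,0],0,100],[[0,-112,0],0,100],[[0,-112,0],0,100]]'; python3 st.py "(.5954,-.1953,.2)"; python3 - <<'E'
from circ2 import *
im=np.ascontiguousarray(manip.grab_frame("scene")[:,:,::-1]); cv2.imwrite("pics/scene5.png",im)
print("roll",find("scene",im,[(.139,.028),(.139,.0135)],(.5435,-.026),.005))
cv2.imwrite("pics/v5.png",cv2.resize(im[80:230,180:390],(800,571),interpolation=cv2.INTER_CUBIC))
E
```

```text
time: 9.72
tool_pos: [0.5428, -0.0268, 0.098]
eef_rot: [-0.309, 0.636, -0.636, 0.309]
force: [-0.3, -0.4, -0.3]
grip_width: 0.0843
time: 10.48
tool_pos: [0.5424, -0.0268, 0.2097]
eef_rot: [-0.31, 0.636, -0.636, 0.309]
force: [-1.0, -0.3, -1.2]
grip_width: 0.0868
t 10.47 p [ 0.5424 -0.0268  0.2097] F [-0.9576 -0.285  -1.2177] M [ 0.0316 -0.0425 -0.0164] w 0.0868
q [ 0.5846  0.2292 -0.7076  1.667   0.1538  1.3027 -0.8161]
x [-0.6171 -0.7869  0.0004] y [-0.0005 -0.0001 -1.    ] z [ 0.7869 -0.6171 -0.0003] zyaw deg -38.10407386235777
to (0.5954, -0.1953, 0.2) mm: [ 99.8985   9.6526 145.6391]
roll (array([ 0.54310461, -0.02562106]), np.float64(89.13380327462487))
```

View pics/v5.png

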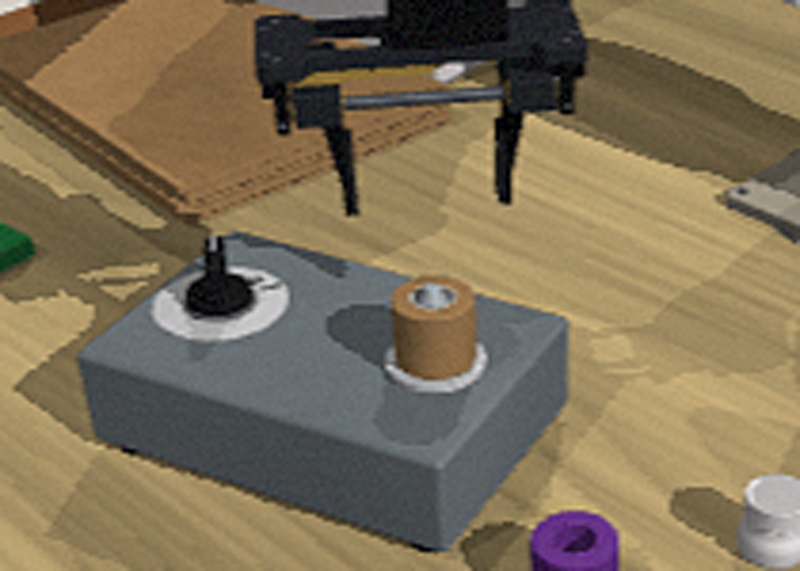

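```bash
python3 -m pendant '[[[25,0,36],0,100],[[60,5,88],0,100],[[90,10,131],0,100],[[100,10,146],0,100],[[100,10,146],0,100],[[100,10,146],0,100]]'; python3 st.py "(.5954,-.1953,.101)"; python3 - <<'E'
from h import *
out=[]
for n,b in(("top",(140,230,380,470)),("scene",(90,210,180,300))):
    im=manip.grab_frame(n)[:,:,::-1]; cv2.imwrite(f"pics/{n}6.png",im)
    out.append(cv2.resize(im[b[0]:b[1],b[2]:b[3]],(400,400),interpolation=cv2.INTER_CUBIC))
cv2.imwrite("pics/v6.png",np.hstack(out))
E
```

```text
time: 11.28
tool_pos: [0.596, -0.1931, 0.2001]
eef_rot: [-0.31, 0.636, -0.635, 0.31]
force: [0.0, 1.2, -0.0]
grip_width: 0.0864
t 11.28 p [ 0.596  -0.1931  0.2001] F [ 0.016   1.2065 -0.0384] M [-0.0347 -0.0353  0.0259] w 0.0864
q [ 0.6968  0.4116 -0.6014  1.4622  0.2338  1.3402 -0.5813]
x [-0.615  -0.7885 -0.0007] y [-0.      0.0009 -1.    ] z [ 0.7885 -0.615  -0.0006] zyaw deg -37.951810453608395
to (0.5954, -0.1953, 0.101) mm: [ 2.1471 99.0915  0.9196]
```

View pics/v6.png

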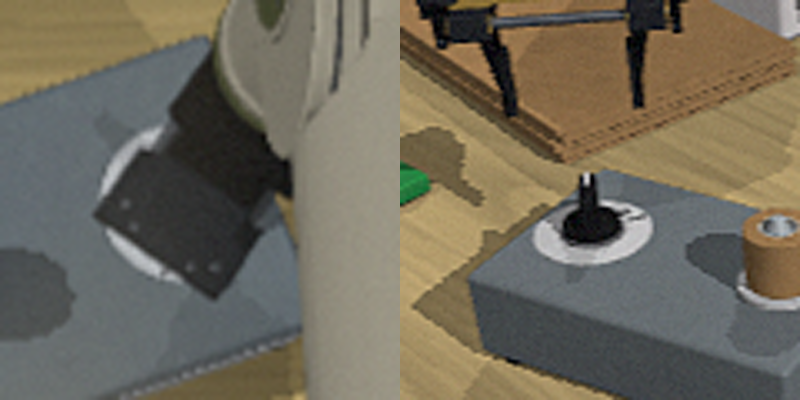

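```bash
python3 -m pendant '[[[0,0,0],0,100],[[0,25,0],0,100],[[0,55,0],0,100],[[0,60,0],0,100],[[0,60,0],0,100]]'; python3 st.py "(.5954,-.1953,.101)"; python3 - <<'E'
from h import *
im=manip.grab_frame("scene")[:,:,::-1]; cv2.imwrite("pics/scene7.png",im)
cv2.imwrite("pics/v7.png",cv2.resize(im[90:210,180:300],(600,600),interpolation=cv2.INTER_CUBIC))
E
```

```text
time: 12.0
tool_pos: [0.5962, -0.1953, 0.1408]
eef_rot: [0.309, -0.636, 0.636, -0.31]
force: [0.4, -0.1, 0.7]
grip_width: 0.0868
t 12.0 p [ 0.5962 -0.1953  0.1408] F [ 0.449  -0.0752  0.7354] M [ 0.0028 -0.0628 -0.064 ] w 0.0868
q [ 0.6926  0.4562 -0.5888  1.5324  0.2624  1.2323 -0.6009]
x [-0.6167 -0.7872 -0.0002] y [ 0.0005 -0.0001 -1.    ] z [ 0.7872 -0.6167  0.0004] zyaw deg -38.07812073320456
to (0.5954, -0.1953, 0.101) mm: [ 0.518  39.7768 -0.6409]
```

View pics/v7.png

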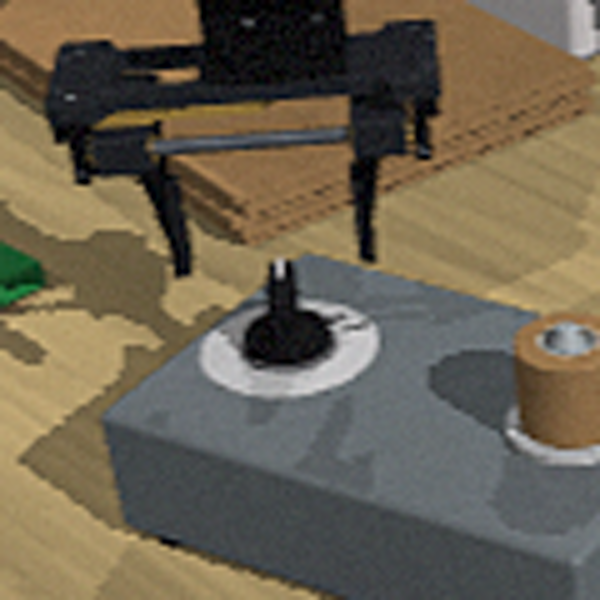

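The fingers straddle the bar evenly. Next: descend and grip.

```bash
python3 -m pendant '[[[0.5,20,-0.6],0,100],[[0.5,36,-0.6],0,100],[[0.5,38.5,-0.6],0,100],[[0.5,38.5,-0.6],0,100]]'; python3 -m pendant '[[[0,0,0],0,0],[[0,0,0],0,0],[[0,0,0],0,0],[[0,0,0],0,0],[[0,0,0],0,0],[[0,0,0],0,0],[[0,0,0],0,0],[[0,0,0],0,0]]'; python3 st.py "(.5954,-.1953,.101)"; python3 - <<'E'
from h import *
im=manip.grab_frame("scene")[:,:,::-1]; cv2.imwrite("pics/scene8.png",im)
cv2.imwrite("pics/v8.png",cv2.resize(im[90:210,180:300],(600,600),interpolation=cv2.INTER_CUBIC))
E
```

```text
time: 12.55
tool_pos: [0.5952, -0.1955, 0.1014]
eef_rot: [-0.309, 0.636, -0.636, 0.309]
force: [-0.9, 0.8, -0.2]
grip_width: 0.0869
time: 13.55
tool_pos: [0.5952, -0.1956, 0.1015]
eef_rot: [0.309, -0.636, 0.636, -0.309]
force: [6.6, -4.6, 0.3]
grip_width: 0.0148
t 13.55 p [ 0.5952 -0.1956  0.1015] F [ 6.6444 -4.5633  0.2998] M [-1.4767 -1.8087 -0.0035] w 0.0148
q [ 0.6868  0.4907 -0.5784  1.5732  0.2846  1.1627 -0.6163]
x [-0.6171 -0.7869  0.    ] y [ 0.0002 -0.0002 -1.    ] z [ 0.7869 -0.6171  0.0002] zyaw deg -38.10112548645666
to (0.5954, -0.1953, 0.101) mm: [-0.338   0.5449 -0.0705]
```

View pics/v8.png

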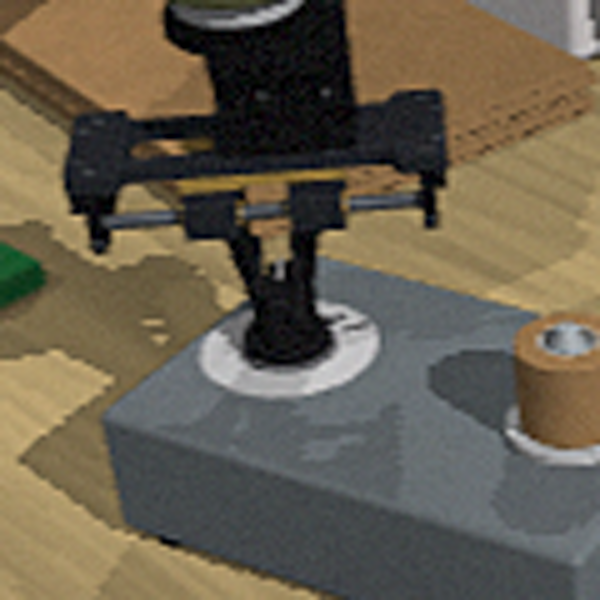

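```bash
python3 -m pendant '[[[0,0,0.7],0,0],[[0,0,0.7],0,0],[[0,0,0.7],0,0]]'; python3 st.py
```

```text
time: 13.98
tool_pos: [0.5958, -0.196, 0.1016]
eef_rot: [0.309, -0.636, 0.636, -0.309]
force: [0.2, -0.2, -0.4]
grip_width: 0.014
t 13.97 p [ 0.5958 -0.196   0.1016] F [ 0.2051 -0.1654 -0.3922] M [-0.0716 -0.2073  0.051 ] w 0.014
q [ 0.6865  0.4919 -0.5781  1.5714  0.285   1.1635 -0.616 ]
x [-0.6171 -0.7869  0.    ] y [ 0.0001 -0.0001 -1.    ] z [ 0.7869 -0.6171  0.0001] zyaw deg -38.10366919093184
```

```bash
python3 -m pendant '[[[0,0,0],0.08,0],[[0,0,0],0.18,0],[[0,0,0],0.28,0],[[0,0,0],0.38,0],[[0,0,0],0.48,0],[[0,0,0],0.55,0],[[0,0,0],0.6,0],[[0,0,0],0.6,0],[[0,0,0],0.6,0]]'; python3 st.py;  python3 - <<'E'
from h import *
im=manip.grab_frame("scene")[:,:,::-1]; cv2.imwrite("pics/scene9.png",im)
cv2.imwrite("pics/v9.png",cv2.resize(im[90:210,180:300],(600,600),interpolation=cv2.INTER_CUBIC))
E
```

```text
time: 15.1
tool_pos: [0.5954, -0.1954, 0.1016]
eef_rot: [-0.108, 0.699, -0.699, 0.108]
force: [-4.6, 2.5, 3.2]
grip_width: 0.0139
t 15.1 p [ 0.5954 -0.1954  0.1016] F [-4.5624  2.4636  3.2485] M [0.7402 0.8516 0.0919] w 0.0139
q [ 0.6078  0.4696 -0.4717  1.5763  0.2267  1.1514 -1.1763]
x [-0.9531 -0.3025  0.0006] y [-0.0008  0.0005 -1.    ] z [ 0.3025 -0.9531 -0.0007] zyaw deg -72.38999629133343
```

View pics/v9.png

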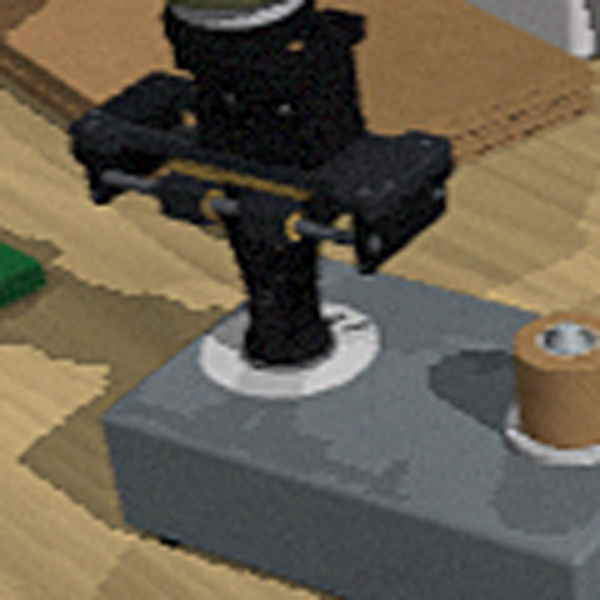

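```bash
python3 -m pendant '[[[0,0,0],0.08,0],[[0,0,0],0.18,0],[[0,0,0],0.28,0],[[0,0,0],0.38,0],[[0,0,0],0.48,0],[[0,0,0],0.56,0],[[0,0,0],0.61,0],[[0,0,0],0.63,0],[[0,0,0],0.63,0],[[0,0,0],0.63,0]]'; python3 st.py;  python3 - <<'E'
from h import *
out=[]
for n,b in(("top",(140,230,380,470)),("scene",(90,210,180,300))):
    im=manip.grab_frame(n)[:,:,::-1]; cv2.imwrite(f"pics/{n}10.png",im)
    out.append(cv2.resize(im[b[0]:b[1],b[2]:b[3]],(400,400),interpolation=cv2.INTER_CUBIC))
cv2.imwrite("pics/v10.png",np.hstack(out))
E
```

```text
time: 16.4
tool_pos: [0.5955, -0.1947, 0.1016]
eef_rot: [0.113, 0.698, -0.698, -0.114]
force: [-4.0, 5.1, 5.0]
grip_width: 0.0139
t 16.4 p [ 0.5955 -0.1947  0.1016] F [-3.9777  5.055   5.0427] M [1.2733 1.109  0.1302] w 0.0139
q [ 0.5248  0.4518 -0.3624  1.5814  0.1698  1.1409 -1.7687]
x [-0.9485  0.3169  0.0013] y [-0.0009  0.0014 -1.    ] z [-0.3169 -0.9485 -0.001 ] zyaw deg -108.47547149298269
```

View pics/v10.png

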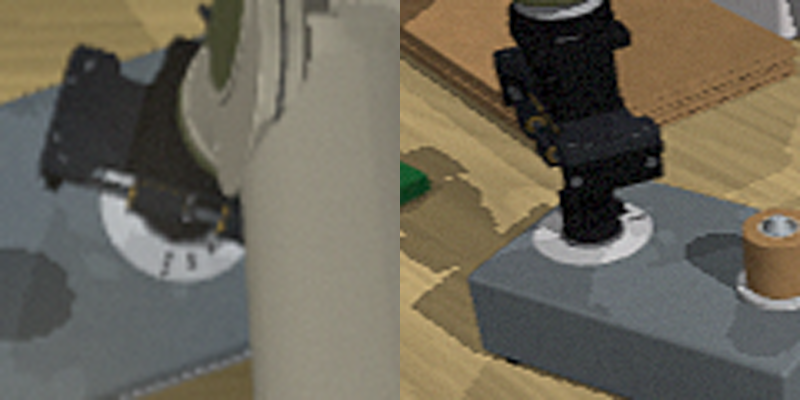

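```bash
python3 - <<'E'
from circ2 import *
c=np.array([.5953,-.1952])
im=cv2.imread("pics/top0.png");L=im.astype(float)
ph=np.radians(np.arange(-150,-170+350,.5)); rr=np.arange(.033,.0455,.001)
prof=[]
A=np.radians(np.arange(-145,-145-90,-1.))
for n in("top","scene"):
    L=cv2.imread(f"pics/{n}0.png").astype(float).mean(2)
    A=np.radians(np.arange(-100,-230,-2.))
    v=[]
    for a in A:
        uv=proj(n,np.c_[c[0]+rr*np.cos(a),c[1]+rr*np.sin(a),rr*0+.085]); v.append(map_coordinates(L,[uv[:,1],uv[:,0]],order=1).mean())
    print(n,[(int(round(np.degrees(a))),int(x)) for a,x in zip(A,v)])
E
```

```text
top [(-100, 122), (-102, 122), (-104, 122), (-106, 121), (-108, 119), (-110, 118), (-112, 119), (-114, 125), (-116, 137), (-118, 151), (-120, 161), (-122, 157), (-124, 136), (-126, 109), (-128, 102), (-130, 123), (-132, 151), (-134, 168), (-136, 172), (-138, 172), (-140, 169), (-142, 165), (-144, 160), (-146, 154), (-148, 150), (-150, 146), (-152, 145), (-154, 150), (-156, 157), (-158, 162), (-160, 163), (-162, 162), (-164, 161), (-166, 160), (-168, 154), (-170, 141), (-172, 127), (-174, 128), (-176, 137), (-178, 154), (-180, 170), (-182, 174), (-184, 175), (-186, 175), (-188, 176), (-190, 169), (-192, 157), (-194, 136), (-196, 122), (-198, 131), (-200, 155), (-202, 174), (-204, 178), (-206, 177), (-208, 178), (-210, 178), (-212, 178), (-214, 178), (-216, 178), (-218, 179), (-220, 179), (-222, 178), (-224, 178), (-226, 178), (-228, 178)]
scene [(-100, 66), (-102, 61), (-104, 54), (-106, 45), (-108, 36), (-110, 26), (-112, 16), (-114, 16), (-116, 19), (-118, 20), (-120, 20), (-122, 18), (-124, 16), (-126, 13), (-128, 12), (-130, 30), (-132, 48), (-134, 65), (-136, 80), (-138, 92), (-140, 100), (-142, 104), (-144, 107), (-146, 110), (-148, 117), (-150, 124), (-152, 132), (-154, 140), (-156, 146), (-158, 149), (-160, 148), (-162, 144), (-164, 138), (-166, 132), (-168, 126), (-170, 123), (-172, 126), (-174, 135), (-176, 151), (-178, 168), (-180, 180), (-182, 185), (-184, 181), (-186, 169), (-188, 151), (-190, 130), (-192, 117), (-194, 115), (-196, 126), (-198, 146), (-200, 167), (-202, 184), (-204, 192), (-206, 194), (-208, 194), (-210, 193), (-212, 193), (-214, 192), (-216, 191), (-218, 190), (-220, 190), (-222, 190), (-224, 189), (-226, 189), (-228, 189)]
```

```bash
python3 -m pendant '[[[0,0,0],0,0],[[0,0,0],0,0],[[0,0,0],0,0],[[0,0,0],0,0]]'; python3 st.py; python3 - <<'E'
from h import *
a=cv2.imread("pics/scene0.png").astype(int);b=cv2.imread("pics/scene10.png").astype(int)
for n,(x,y,w) in dict(core=(430,250,16),tub=(384,216,16),bottle=(425,298,22)).items():
    print(n,abs(a-b)[y-w:y+w,x-w:x+w].mean())
cv2.imwrite("pics/v11.png",b[:,0:640].astype(np.uint8))
E
```

```text
time: 17.0
tool_pos: [0.5955, -0.1947, 0.1016]
eef_rot: [0.113, 0.698, -0.698, -0.114]
force: [-4.6, 4.2, 5.7]
grip_width: 0.014
t 17.0 p [ 0.5955 -0.1947  0.1016] F [-4.6107  4.1708  5.6626] M [1.245  1.0479 0.1491] w 0.014
q [ 0.5249  0.4518 -0.3624  1.5814  0.1698  1.1409 -1.7686]
x [-0.9484  0.3169  0.0013] y [-0.0009  0.0014 -1.    ] z [-0.3169 -0.9484 -0.001 ] zyaw deg -108.47794266360692
core 4.082356770833333
tub 5.73828125
bottle 4.1258608815427
```

View pics/v11.png

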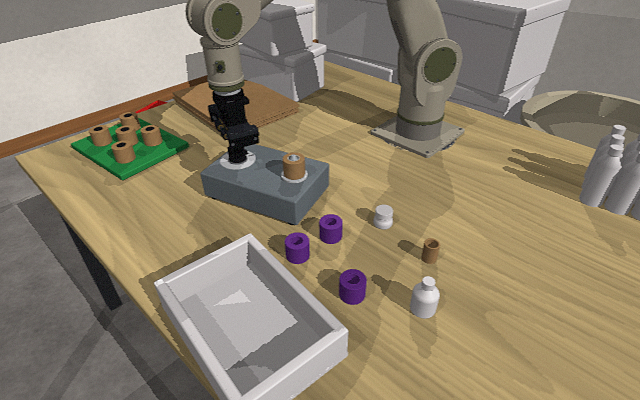

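The picture shows the roll seated on the feeder at about (293,167) and the gripper holding the dial at (238,155). The tub (384,216), core (430,250) and bottle (425,298) haven't moved. Handing in.

```bash
python3 - <<'E'
from cell import manip
print(manip.job_done())
E
```

```text
the job is handed in; nothing more can be done
None
```

I put the brown tape roll over the spindle, turned the feed dial clockwise to the third click, and handed the job in at about 17 s with the gripper still holding the dial.

- **Roll:** I lowered it to the seat plate before letting go. It touched at the expected height with about 12 N upward. A picture after release showed it upright on the plate with the spindle in its bore.
- **Dial:** The tool turned 1.228 rad after gripping the bar. The three-dot mark in the first top picture puts the bar at about 1.24 rad. Both are past the third click (1.2) and short of the stop (1.32), and the angle held steady over the last half second. The arm partly hid the pointer, so this comes from the tool's angle rather than from seeing the pointer at the mark.
- **Forces:** There is still a sideways and upward push of about 8 N on the gripper at the dial. The highest force I read during the job was about 14 N.
- **Bystanders:** The empty core, tub and bottle match the first picture.
- **Disagreement:** The two cameras differed by 2–3 mm on the spindle and about 2 mm on the roll. I averaged them, and the roll went on without catching.

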